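Take a bracket off the barbed hook and stand it in the inspection tray

ROBOT

A 6-joint arm with a two-finger parallel gripper is mounted at the origin on the work surface. World frame = base frame: x ahead of the robot, y to its left, z up, the work surface at z = 0. Lengths are in m, angles in rad, forces in N, time in s.
With the tool pointing down it reaches from about 0.275 to 0.875 m from the base axis. Payload 12.5 kg.
Tool frame: the origin (TCP) lies on the centre line of the jaws, within the pads' length; the fingertips stand r.finger_overhang ahead of it and the grasp point (between the pads) lies 3 mm ahead of it (r.finger_overhang is the distance from the TCP to the fingertips, in m); z points along the fingers, y is the line along which they close (so a half turn about z gives the same grasp; the last joint's range is limited). The gripper opens to 85 mm and grips with 20 to 120 N. Pads are 22 mm wide; open, the fingers measure 114 mm over their backs; the gripper's body (76 mm by 85 mm) begins 54 mm behind the grasp point. The pads swing forward as they close: fully open they stand 13 mm farther back than shut.
Start: joints at [-1.257, 0.351, 1.652, -0, 1.139, -0.085], TCP at [0.214, -0.507, 0.253] pointing down, gripper open.
Joint ranges: [-2.75, 2.75], [-0.79, 2.1], [0.01, 2.65], [-1.57, 4.71], [0.07, 3.14], [-2.87, 2.87]. Speed limits (rad/s): [2.22, 2.22, 2.79, 3.14, 3.14, 3.14].

INTERFACE

Orientations are given as a unit quaternion [x, y, z, w].
In Python, from cell import r, optics gives the robot as it stands. The module is installed in compiled form; this text tells all that it offers. Calls block until the motion is done:
- r.move_to(position, orientation): joint-space move of the TCP to a pose.
- r.move_linear(position, rot=None, vel=0.15): straight line of the TCP; rot=None keeps the orientation; vel is the mean speed in m/s.
- r.set_joints(angles): joint-space move.
- r.set_gripper(opening, squeeze=None): opening from 0.0 (shut) to 1.0 (fully open); squeeze is the grip in N (None keeps the last); returns when the fingers have stopped.
- r.sleep(seconds).
- r.inverse_kinematics(position, orientation): joint angles nearest the present ones, or None.
- optics.get_image(name): name is "scene" or "top" or "wrist"; returns a dict with "pixels" (384x512x3 uint8, red, green, blue), "depth" (384x512 float32, m along the optical axis (not along the pixel's ray), 0 where there is no reading), "fx", "fy", "cx", "cy" (pixels), "camera_from_world" (4x4, takes a point from world to camera coordinates); the wrist camera has in their place "mount" (4x4, takes a point from camera to tool coordinates, whose origin is the TCP and whose axes are the flange's). Camera axes: x right, y down, z forward; pixel columns grow to the right and rows downward; lengths in m; the calibration is good to about 2 mm. A picture is of the moment at which its call begins: read the wrist's pose just before it.
A pose or a line that the arm cannot do raises r.PlanningError and nothing moves.
- r.hand_in(): hands the job in; it is judged then, once.
Readings, each from a call of its own:
- r.current_t(): time.
- r.current_q(): joint angles.
- r.current_qvel(): joint speeds.
- r.current_effort(): joint torques, N m.
- r.current_tool_pos(): TCP position.
- r.current_ee_rot(): TCP orientation.
- r.current_contact_force(): force on the tool from outside, world axes, zero at the start.
- r.current_torque(): the same for the moment, N m.
- r.current_opening(): opening from 0.0 (shut) to 1.0 (fully open).
- r.current_finger_force(): force on a finger pad.
Only numpy, scipy, OpenCV 4.12 (cv2) and the standard library are available. Lean on these libraries where they do the work, as an engineer would, in place of code of your own. Each camera call takes 0.05 s, during which the arm holds its last target. There are 200 camera calls.

TASK

Take the steel pipe bracket off the barbed hook: raise it, lean it back and work its eye out over the barbed tip. Then stand it upright on its foot in the blue inspection tray, letting go only once its foot is on the tray floor, and leave the cups, the tin and the pipe tee where they are.

Things in the scene. Friction and masses are not known exactly. Their poses are not given: they have to be found in the camera images.
- hook_seat (a point): Top of the hook arm, 118.5 mm above the table, mid-way along its straight part; the bracket hangs within 12 mm of here. Fixed. Axes: x along the arm towards the tip, z up. The arm is a round steel rod 7 mm thick, level, axis 3.5 mm under this point, from the blue post at x = -45 mm (14 mm thick, no higher than the arm) to x = +30 mm, where the red tip bends up.
- hook_tip (a point): Top of the red, upturned hook tip, on the axis of its 7 mm round rod: in hook_seat's axes 45 mm along x and 29 mm up. The tip rises to here from the arm's end at 65 degrees from level, leaning outward. Highest point of the hook: 3.5 mm above. Upright, the bracket cannot pass it: the eye's opening (34 mm) is lower than the hook is tall (40 mm from under the arm).
- barb_end (a point): End of the red barb (rod axis, 7 mm round) that points from hook_tip back towards the post, 9 mm back and 3 mm lower. With the bracket's top leaned about 35 degrees towards the post and its eye then carried up and outward, the tip passes through the eye with about 5 mm of room all round. The hanger's base plate, 10 mm thick, lies from x = -90 to +20 mm of hook_seat, 100 mm wide.
- bracket_center (a point): Centre, half-way up, of the loose steel bracket, 165 mm tall, 0.2 to 0.42 kg. Axes: z up along it, x square to its flat sides (along the hook arm as it hangs, give or take 6 degrees; may swing a little), y its width. The underside is 82.5 mm below; foot plate 64 (x) by 70 (y) by 6 mm thick; from it a stem 8 (x) by 28 (y) mm rises to the eye. It hangs with its underside 30 mm above the table.
- bracket_eye (a point): Centre of the bracket's closed eye, 71 mm above its underside, same axes as bracket_center. The eye is a frame of 8 mm round bar: upper and lower bar axes 21 mm above and below this point (opening 34 mm high), side bars 24 mm to either side along y (opening 40 mm wide). The hook arm goes through it; the upper bar rests on the arm.
- bracket_tab (a point): Point on the bracket's green grip tab, 146 mm above its underside (54 mm above the eye's upper bar axis), a good place to grip from above; same axes as bracket_center. The tab is 8 mm thick (x), 28 mm wide (y), and reaches from the upper bar to 19 mm above this point.
- tray: Blue open tray, fixed to the table: 230 (x) by 200 (y) by 35 high outside, walls and floor 5 thick. Origin at the centre of its underside; x along its long side, z up.
- cup_a: Stainless flanged cup standing mouth down, flange diameter 90, height 62; a loose bystander. Origin at the centre of its underside.
- cup_b: A second such cup, 90 by 62 high; a loose bystander. Origin at the centre of its underside.
- cup_c: A third such cup, 90 by 62 high; a loose bystander. Origin at the centre of its underside.
- tin: Yellow tin, diameter 90, 110 high; a loose bystander. Origin at the centre of its underside.
- tee: Stainless pipe tee lying flat, main pipe 130 long (along its x), branch 75 long along its y, pipes 38 thick; a loose bystander. Origin on the table under the middle of the main pipe.
There are look-alikes about, which are no part of the job. What is shaped like the part that bears bracket_center but orange or pink is not meant.

How it is judged:
By the outcome, as a careful person would: the job done as asked, in the order asked, and still so for the second after the job is handed in, with the robot touching nothing.
It also fails if it takes over 48 s, if anything falls off the work surface, if the arm or the gripper's body presses on something with over 40 N, if the wrist force passes 120 N, or if a joint passes its speed limit or range.

## Working session

There is one attempt and no reset: what is moved stays moved. The work goes in short steps, each a Python script; the robot and the scene stay as the last script left them, time stands still between calls to the robot, and variables do not carry over. Pictures are saved under pics/ and viewed, at most 10 in all, crops included, and the job is handed in when it is done.

```bash
mkdir -p pics
cat > h.py <<'E'
import numpy as np, cv2
from cell import r, optics
from scipy.spatial.transform import Rotation as R
def world(im,T=None):
    d=im['depth']; v,u=np.indices(d.shape)
    P=np.stack([(u-im['cx'])*d/im['fx'],(v-im['cy'])*d/im['fy'],d],-1)
    if T is None: T=np.linalg.inv(im['camera_from_world'])
    W=P@T[:3,:3].T+T[:3,3]; W[d==0]=np.nan; return W
E
python3 - <<'E'
from h import *
for n in ('scene','top'):
    im=optics.get_image(n); np.savez(f'{n}.npz',**im)
    cv2.imwrite(f'pics/{n}.png',cv2.resize(im['pixels'][...,::-1],(800,600),interpolation=cv2.INTER_CUBIC))
    print(n,np.linalg.inv(im['camera_from_world']).round(3).tolist(),im['fx'])
print(r.finger_overhang,r.current_t(),r.current_tool_pos(),r.current_ee_rot())
E
```

```text
scene [[-0.584, 0.455, -0.672, 1.299], [0.812, 0.313, -0.493, 0.562], [-0.014, -0.834, -0.552, 0.751], [0.0, 0.0, 0.0, 1.0]] 402.5823851754569
top [[0.011, -0.986, 0.165, 0.306], [-1.0, -0.011, -0.003, 0.007], [0.005, -0.165, -0.986, 1.59], [0.0, 0.0, 0.0, 1.0]] 481.6304045402953
0.022 0.1 [ 0.2135085  -0.50659047  0.25283099] [ 9.80186127e-01  1.98078019e-01 -5.67161791e-05 -5.01767787e-04]
```

View pics/scene.png

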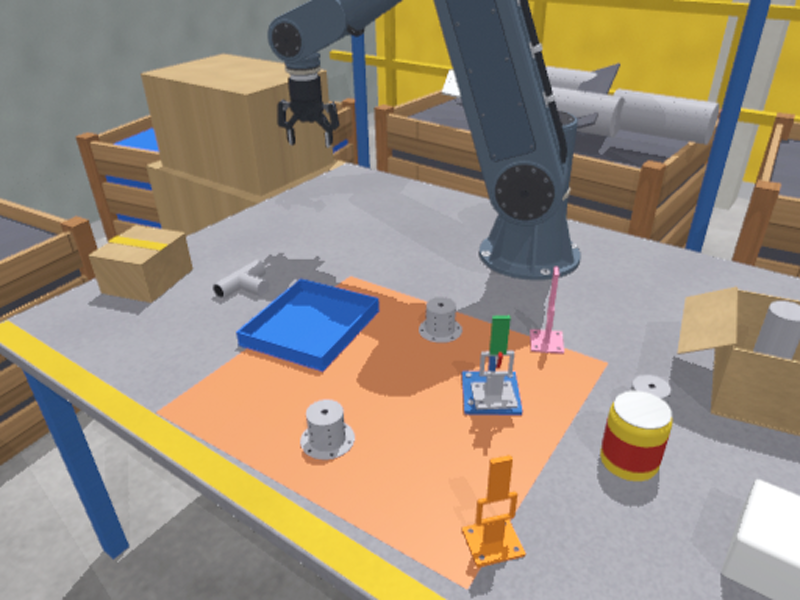

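View pics/top.png

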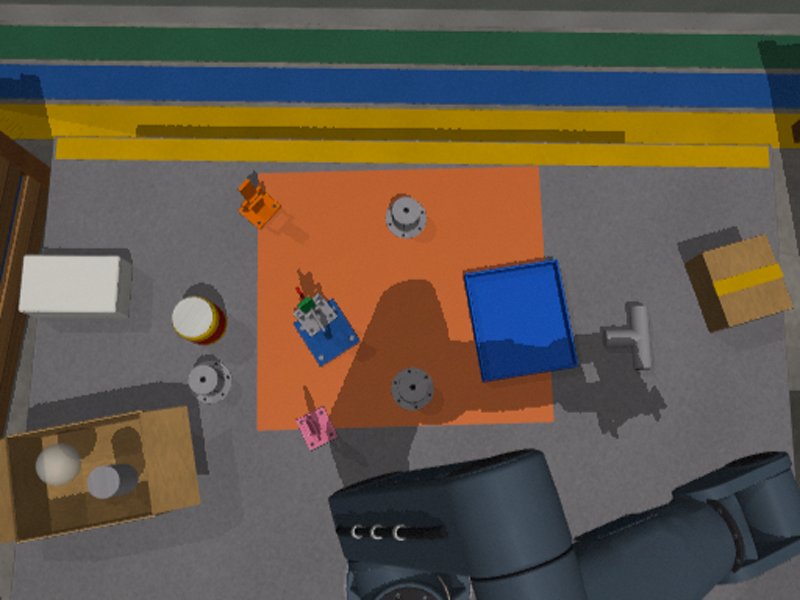

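The top picture shows three bracket shapes:
- Grey with a green tab at (308,303), on the blue hook.
- Orange at (262,205).
- Pink at (318,428).

Only the grey one fits: it is steel, has the green tab and hangs on the hook. The red tip is at (299,290), so the arm points up-left in the picture. The tray is at (520,320) and the tee at (632,335). The cups are at (406,215), (412,388) and (208,380), and the tin is at (198,320). Next I'll measure, and confirm the bracket in a crop.

Run:
```python
from h import *
for n in ('scene','top'):
    im=dict(np.load(f'{n}.npz')); W=world(im); p=im['pixels']; hsv=cv2.cvtColor(p,cv2.COLOR_RGB2HSV); h,s,v=[hsv[...,i] for i in range(3)]
    sx=512/800
    box={'scene':(455,250,560,420),'top':(280,255,370,370)}[n]
    a,b,c,d=[int(k*sx) for k in box]
    M=np.zeros(h.shape,bool); M[b:d,a:c]=1
    cr=p[b:d,a:c,::-1]; cv2.imwrite(f'pics/{n}_crop.png',cv2.resize(cr,None,fx=6,fy=6,interpolation=cv2.INTER_CUBIC))
    ms={'green':M&(h>45)&(h<80)&(s>120),'red':M&((h<4)|(h>176))&(s>160),'blue':M&(h>95)&(h<125)&(s>120),'grey':M&(s<40)&(v>90)}
    for k,m in ms.items():
        q=W[m]; q=q[~np.isnan(q[:,0])]
        print(n,k,len(q),'med',np.median(q,0).round(4),'zpct',np.percentile(q[:,2],[2,50,98]).round(3))
        if k in('blue',):
            f=q[abs(q[:,2]-.01)<.006]; rc=cv2.minAreaRect((f[:,:2]*1000).astype(np.float32)); print('  base rect',rc)
        if k=='green':
            c=q[:,:2]-q[:,:2].mean(0); U,S,V=np.linalg.svd(c); print('  dir',V[0],q[:,:2].min(0),q[:,:2].max(0)); 
            t=q[q[:,2]>q[:,2].max()-.004]; print('  top',t.mean(0),len(t), cv2.minAreaRect((t[:,:2]*1000).astype(np.float32)))
    tm=(h>95)&(h<125)&(s>120)&(W[...,2]>-.01)&(W[...,2]<.06)&(W[...,1]<-.05)&(W[...,1]>-.5)&(W[...,0]>.2)&(W[...,0]<.85)
    q=W[tm]; q=q[abs(q[:,2]-.035)<.004]; print(n,'tray rim',cv2.minAreaRect((q[:,:2]*1000).astype(np.float32)))
```

```text
scene green 243 med [0.5506 0.203  0.1658] zpct [0.128 0.166 0.196]
  dir [-0.64210945  0.76661298] [0.53843489 0.1917811 ] [0.56127675 0.21425996]
  top [0.5488898  0.2017467  0.19481596] 29 ((548.6497802734375, 200.6094207763672), (10.571081161499023, 26.08371925354004), 41.74278259277344)
scene red 15 med [0.5799 0.2209 0.1406] zpct [0.122 0.141 0.152]
scene blue 356 med [0.5321 0.1761 0.0099] zpct [0.005 0.01  0.075]
  base rect ((516.8507690429688, 179.18508911132812), (109.13966369628906, 97.24646759033203), 33.61330795288086)
scene grey 2855 med [0.2314 0.0668 0.0007] zpct [-0.003  0.001  0.101]
scene tray rim ((544.4873657226562, -229.45693969726562), (233.51751708984375, 201.87051391601562), 10.051839828491211)
top green 65 med [0.5447 0.1986 0.1799] zpct [0.13  0.18  0.199]
  dir [-0.60292397  0.79779865] [0.53530981 0.18699932] [0.55560737 0.21024932]
  top [0.54574854 0.19921862 0.19752819] 9 ((545.6893920898438, 200.22763061523438), (5.200408458709717, 25.07883071899414), 39.243980407714844)
top red 12 med [0.5735 0.216  0.1448] zpct [0.124 0.145 0.151]
top blue 649 med [0.4997 0.1651 0.0101] zpct [0.003 0.01  0.101]
  base rect ((513.4916381835938, 176.35963439941406), (106.64109802246094, 97.74068450927734), 33.56623458862305)
top grey 284 med [0.5367 0.1934 0.0378] zpct [0.011 0.038 0.126]
top tray rim ((542.7805786132812, -231.68630981445312), (229.97817993164062, 200.6070556640625), 9.603580474853516)
```

View pics/scene_crop.png

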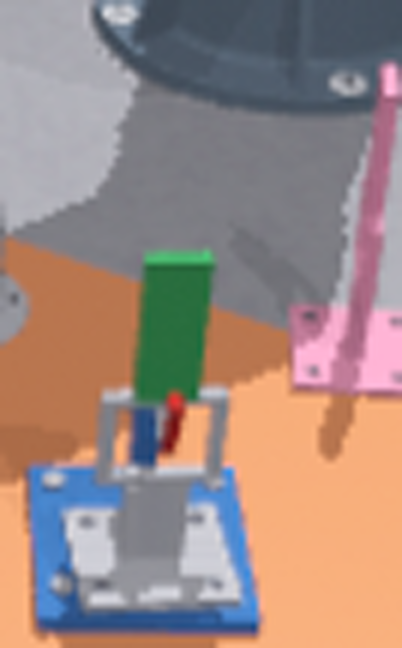

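The crop confirms it: the grey steel bracket with the green tab (180,325) hangs on the hook, with the red tip at (172,425) seen through its eye. Next is a look from the wrist above the tab. I'll also plan the unhooking path in the hook's plane.

```bash
cat >> h.py <<'E'
def rot(yaw,lean=0.):
    # tool y along yaw, z down; lean: top towards -yaw direction
    c,s=np.cos(yaw),np.sin(yaw)
    M=np.array([[-s,c,0],[c,s,0],[0,0,-1.]]).T
    return R.from_rotvec(np.array([-s,c,0])*-lean)*R.from_matrix(M)
E
cat > plan.py <<'E'
# 2D (x along arm, z up) plan: minimise path weighted by clearance; state = upper-bar x,z, lean
import numpy as np, heapq
def pts(a,b,n): return np.linspace(a,b,n)
hook=np.vstack([pts((-45,-3.5),(30,-3.5),40),pts((30,-3.5),(45,29),20),pts((45,29),(36,26),7)]); 
base=np.vstack([pts((-90,-112),(20,-112),30)]); post=pts((-45,-7),(-45,-110),30)
# bracket outline samples: (x,z rel to upper bar axis, up), radius 4
B=np.vstack([[(0,0),(0,-42)],pts((0,4),(0,70),24),pts((0,-46),(0,-88),14),pts((-29,-89),(29,-89),16),
   pts((18,39),(18,90),12),pts((-18,39),(-18,90),12)])
rad=np.r_[[4]*(2+24+14),[3]*16,[6]*24]
def clear(x,z,t):
    c,s=np.cos(t),np.sin(t)
    P=np.c_[c*B[:,0]-s*B[:,1]+x, s*B[:,0]+c*B[:,1]+z]
    f=lambda O,ro:(np.linalg.norm(P[:,None]-O[None],axis=2).min(1)-rad-ro).min()
    return min(f(hook,3.5),f(base,3.5),f(post,7))
X=np.arange(-16,131,3);Z=np.arange(4,121,3);T=np.radians(np.arange(0,51,5))
C=np.array([[[clear(x,z,t) for t in T] for z in Z] for x in X])
i0=(np.abs(X-2).argmin(),np.abs(Z-10).argmin(),0)
D={i0:0};prev={};pq=[(0,i0)];goal=None
while pq:
    d,n=heapq.heappop(pq)
    if d>D[n]:continue
    if X[n[0]]>=80 and n[2]==0: goal=n;break
    for a in(-1,0,1):
     for b in(-1,0,1):
      for g in(-1,0,1):
        m=(n[0]+a,n[1]+b,n[2]+g)
        if min(m)<0 or m[0]>=len(X) or m[1]>=len(Z) or m[2]>=len(T):continue
        c=C[m]
        if c<1:continue
        e=d+(abs(a)+abs(b)+1.5*abs(g))*(1+60/c**2)
        if e<D.get(m,1e9): D[m]=e;prev[m]=n;heapq.heappush(pq,(e,m))
if goal is None: print('none')
else:
    p=[goal]
    while p[-1]!=i0:p.append(prev[p[-1]])
    p=p[::-1]; out=[(X[i],Z[j],np.degrees(T[k]),C[i,j,k]) for i,j,k in p]
    for o in out: print(np.round(o,1))
    np.save('path.npy',np.array(out))
E
python3 plan.py
python3 - <<'E'
from h import *
yaw=np.radians(37)
r.move_to([.547,.2005,.31],rot(yaw).as_quat())
p,q=r.current_tool_pos(),r.current_ee_rot()
im=optics.get_image('wrist'); T=np.eye(4);T[:3,:3]=R.from_quat(q).as_matrix();T[:3,3]=p; T=T@im['mount']
np.savez('w1.npz',T=T,**im)
cv2.imwrite('pics/w1.png',cv2.resize(im['pixels'][...,::-1],(800,600),interpolation=cv2.INTER_CUBIC))
print(r.current_t(),p,r.current_q(),T.round(3).tolist(),im['fx'])
E
```

```text
[ 2. 10.  0.  6.]
[ 2.  13.   0.   8.1]
[ 2. 16.  5. 12.]
[ 2. 16. 10. 12.]
[ 2. 16. 15. 12.]
[ 5. 16. 15. 12.]
[ 8. 16. 20. 12.]
[11. 16. 20. 12.]
[14. 16. 20. 12.]
[17. 16. 20. 12.]
[17.  16.  25.  11.7]
[17.  16.  30.  11.2]
[17.  16.  35.  11.1]
[20. 19. 35. 10.]
[20. 22. 35.  9.]
[20.  25.  35.   7.8]
[20.  28.  35.   6.5]
[23.  31.  35.   6.4]
[23.  34.  35.   6.7]
[26.  37.  35.   7.4]
[29.  40.  35.   8.2]
[32.  43.  35.   9.9]
[35.  46.  35.  11.8]
[38.  49.  35.  13.7]
[41.  49.  35.  12.9]
[44.  49.  35.  12.5]
[47.  49.  35.  12.6]
[50.  49.  35.  13.1]
[53. 49. 35. 14.]
[56.  49.  35.  15.3]
[59.  49.  35.  16.9]
[62.  49.  35.  18.7]
[65.  49.  35.  20.8]
[68. 49. 35. 23.]
[71.  49.  35.  25.3]
[74.  49.  35.  27.7]
[77.  49.  35.  30.2]
[80.  49.  30.  32.8]
[80.  49.  25.  32.8]
[80.  49.  20.  32.8]
[80.  49.  15.  32.8]
[80.  49.  10.  32.8]
[80.  49.   5.  32.8]
[80.  49.   0.  32.8]
2.9167 [0.54723    0.19982791 0.30993495] [ 2.70314724e-01  3.60539700e-01  1.49446320e+00 -7.79011221e-05
  1.28669636e+00 -3.74295503e-01] [[0.8, 0.573, 0.18, 0.501], [0.6, -0.763, -0.239, 0.26], [0.0, 0.299, -0.954, 0.429], [0.0, 0.0, 0.0, 1.0]] 328.0425388609958
```

View pics/w1.png

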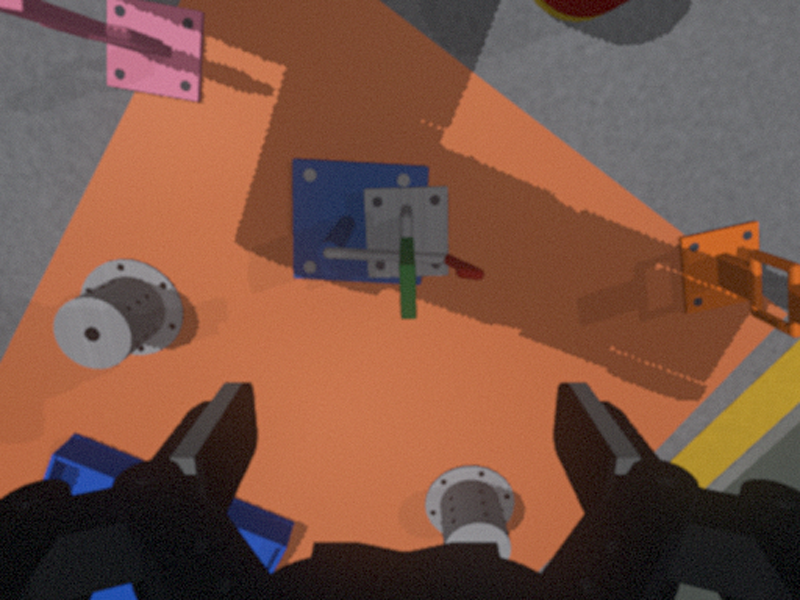

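The wrist view shows the tab's top end at (408,316), nearly on the jaw centre line. The arm rod runs from (328,252) to (440,258) and the red tip is at (478,272). I'll take exact numbers from the depth.

Run:
```python
from h import *
d=dict(np.load('w1.npz')); T=d['T']; W=world(d,T); hsv=cv2.cvtColor(d['pixels'],cv2.COLOR_RGB2HSV); h,s,v=[hsv[...,i] for i in range(3)]
M=np.zeros(h.shape,bool); M[95:215,180:320]=1
ok=M&~np.isnan(W[...,0])
def ax(n,q):
    c=q.mean(0); V=np.linalg.svd(q-c)[2]; print(n,len(q),'mean',c.round(4),'yaw',np.degrees(np.arctan2(V[0][1],V[0][0])).round(1)%180,'dir',V[0].round(3),'x',np.percentile(q[:,0],[2,98]).round(4),'z',np.percentile(q[:,2],[2,98]).round(3))
g=ok&(h>40)&(h<85)&(s>80)
q=W[g]; ax('green',q); t=q[q[:,2]>.188]; ax('tabtop',t)
m=cv2.minAreaRect((t[:,:2]*1000).astype(np.float32)); print(m)
z=W[...,2]
b=ok&(h>95)&(h<125)&(s>80)&(abs(z-.01)<.005); print('base',cv2.minAreaRect((W[b][:,:2]*1000).astype(np.float32)))
rd=ok&((h<5)|(h>174))&(s>140)&(z>.1); ax('red',W[rd]); q=W[rd]; print(q[q[:,2].argmax()])
a=ok&(s<70)&(z>.108)&(z<.126); ax('arm',W[a])
f=ok&(s<60)&(abs(z-.036)<.006); print('foot',np.median(z[f]),cv2.minAreaRect((W[f][:,:2]*1000).astype(np.float32)))
```

```text
green 385 mean [0.5437 0.2054 0.1862] yaw 128.4 dir [ 0.208 -0.263  0.942] x [0.536  0.5543] z [0.138 0.195]
tabtop 301 mean [0.5453 0.2034 0.1931] yaw 128.7 dir [ 0.624 -0.78   0.034] x [0.5367 0.5546] z [0.191 0.195]
((546.0008544921875, 202.47091674804688), (6.765169620513916, 26.678632736206055), 37.445648193359375)
base ((514.48681640625, 178.55328369140625), (106.87138366699219, 97.93663024902344), 33.41020202636719)
red 144 mean [0.5746 0.2197 0.1397] yaw 34.4 dir [0.305 0.209 0.929] x [0.5674 0.5819] z [0.118 0.15 ]
[0.58227372 0.2227554  0.15036678]
arm 623 mean [0.5334 0.1979 0.1172] yaw 43.3 dir [0.727 0.685 0.046] x [0.5053 0.5655] z [0.113 0.124]
foot 0.03412422254839964 ((547.4326171875, 200.8267059326172), (63.20362091064453, 69.6586685180664), 38.46760940551758)
```

```bash
cat >> h.py <<'E'
HY=np.radians(33.5); seat=np.array([.544,.1975,.1185]); hd=np.array([np.cos(HY),np.sin(HY),0]); hl=np.array([-hd[1],hd[0],0])
def pose(ux,uz,lean,yaw=HY,lat=0.,k=.0565):
    L=np.radians(lean); q=rot(yaw,L)
    u=-q.as_matrix()[:,2]
    return seat+hd*ux/1e3+hl*lat/1e3+[0,0,uz/1e3]+k*u, q.as_quat()
E
python3 - <<'E'
from h import *
ways=[(5,16,8),(8,16,20),(17,16,35),(20,28,35),(23,33,35),(38,49,35),(80,49,35),(80,60,0)]
for w in ways: print(w,pose(*w)[0].round(3),r.inverse_kinematics(*pose(*w)))
y=np.radians(38.5); r.move_to([.5463,.2018,.25],rot(y).as_quat())
r.move_linear([.5463,.2018,.179],vel=.1)
print('f',r.current_contact_force())
r.set_gripper(0.,80); print(r.current_t(),r.current_opening(),r.current_finger_force(),r.current_contact_force())
r.move_linear([.5463,.2018,.188],vel=.05)
r.sleep(.2);print(r.current_t(),r.current_contact_force(),r.current_torque(),r.current_tool_pos())
for n in('wrist','scene'):
    im=optics.get_image(n); p=im['pixels'][...,::-1]
    if n=='scene': p=p[140:290,260:380]
    else: p=p[80:384,100:420]
    cv2.imwrite(f'pics/{n}2.png',cv2.resize(p,None,fx=(4 if n=='scene' else 1.97),fy=(4 if n=='scene' else 1.97),interpolation=cv2.INTER_CUBIC))
a=cv2.imread('pics/scene2.png');b=cv2.imread('pics/wrist2.png'); s=min(600/a.shape[0],1)
b=cv2.resize(b,(300,int(b.shape[0]*300/b.shape[1]))); o=np.zeros((600,800,3),np.uint8); o[:a.shape[0],:a.shape[1]]=a; o[:b.shape[0],490:790]=b; cv2.imwrite('pics/g2.png',o)
E
```

```text
(5, 16, 8) [0.542 0.196 0.19 ] [ 0.24672587  0.41589737  1.73345901  0.06085739  0.86133022 -0.37458441]
(8, 16, 20) [0.535 0.191 0.188] [ 0.20734217  0.34557405  1.88763124  0.22706712  0.59411904 -0.54568848]
(17, 16, 35) [0.531 0.189 0.181] [ 0.15544898  0.3155378   2.05443679  0.87994395  0.3149079  -1.21377677]
(20, 28, 35) [0.534 0.191 0.193] [ 0.15835171  0.2975711   2.03918807  0.80440191  0.33550504 -1.13190492]
(23, 33, 35) [0.536 0.192 0.198] [ 0.16121692  0.29305165  2.02866633  0.77208014  0.34463705 -1.09553004]
(38, 49, 35) [0.549 0.201 0.214] [ 0.17500385  0.28863411  1.98190444  0.67091666  0.37630052 -0.97767262]
(80, 49, 35) [0.584 0.224 0.214] [ 0.20936055  0.35450785  1.88369674  0.59139425  0.38669835 -0.86862286]
(80, 60, 0) [0.611 0.242 0.235] [ 3.05930435e-01  5.62873754e-01  1.36945372e+00 -4.44089210e-16
  1.20926517e+00 -2.78754864e-01]
f [-0.36807155  0.78768082  0.11960484]
4.8167 0.08406971063051431 77.95333743095398 [ 0.06672431 -1.23414756  1.30841114]
5.35 [ 0.48518331 -0.39917695 -3.43088324] [ 0.01063515 -0.01324395 -0.03477111] [0.546175   0.20176894 0.18776455]
```

View pics/g2.png

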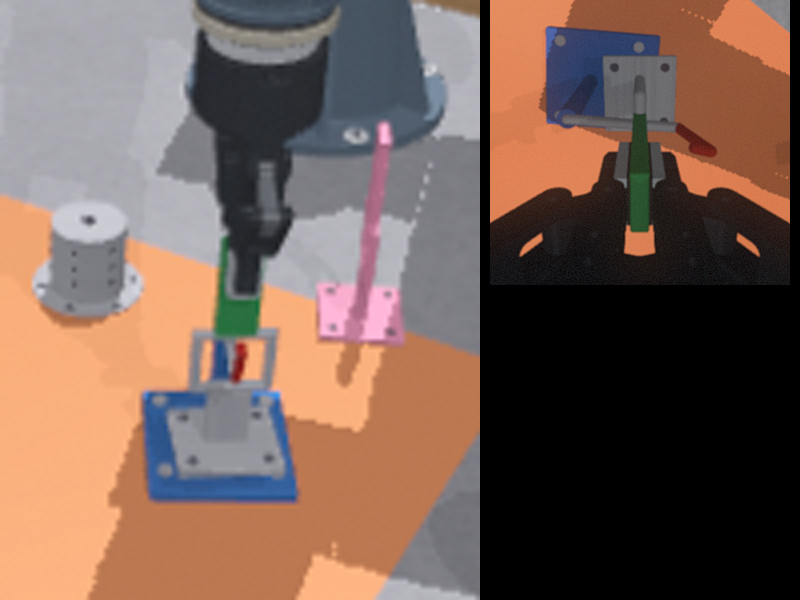

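Left: the bracket is gripped and lifted, with the tab in the jaws at (240,280). Right: the tab sits square between the pads. Wrist force is about 3.4 N, so it is carried freely. Next comes the unhooking path, with a force guard on each segment.

Run:
```python
from h import *
ways=[(5,14,0),(8,16,20),(17,16,35),(20,28,35),(23,33,35),(38,49,35)]
f0=r.current_contact_force()
for i,w in enumerate(ways):
    p,q=pose(*w); r.move_linear(p,q,vel=.04)
    f=r.current_contact_force(); print(w,round(r.current_t(),2),f.round(1),r.current_torque().round(2),round(r.current_opening(),3))
    if np.linalg.norm(f-f0)>7: print('STOP');break
im=optics.get_image('scene')
cv2.imwrite('pics/s3.png',cv2.resize(im['pixels'][140:290,260:400,::-1],None,fx=4,fy=4,interpolation=cv2.INTER_CUBIC))
```

```text
(5, 14, 0) 5.7 [ 0.2 -0.8 -4.8] [ 0.04  0.06 -0.03] 0.078
(8, 16, 20) 6.26 [-0.1  0.8 -3.7] [-0.27  0.41  0.  ] 0.086
(17, 16, 35) 7.27 [ 0.1  0.6 -4. ] [-0.42  0.67  0.  ] 0.083
(20, 28, 35) 7.72 [-0.2 -0.8 -3.1] [-0.46  0.71 -0.01] 0.08
(23, 33, 35) 8.02 [ 0.3 -0.  -3.6] [-0.47  0.74 -0.01] 0.088
(38, 49, 35) 8.72 [-0.9  0.8 -3.9] [-0.44  0.75  0.03] 0.081
```

View pics/s3.png

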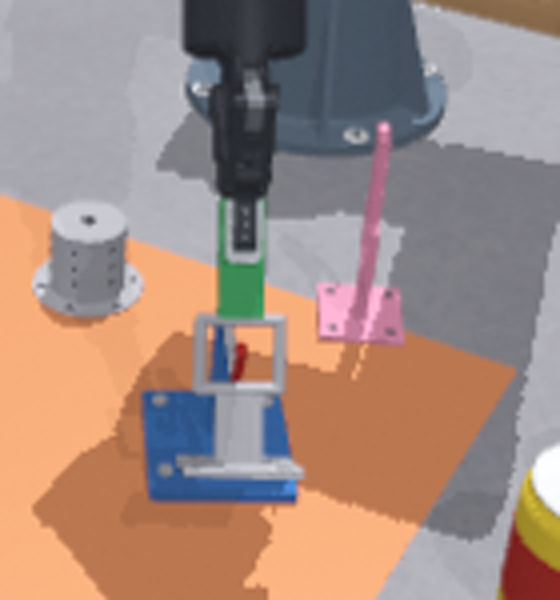

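The eye now surrounds the red tip at (240,355), with clearance all round and no contact forces. Next I'll carry it outward, set it upright, move to the tray and lower to contact.

Run:
```python
from h import *
f0=r.current_contact_force()
p,q=pose(80,49,35); r.move_linear(p,q,vel=.06); print(r.current_contact_force().round(1))
p,q=pose(80,60,0); r.move_linear(p,q,vel=.06)
r.move_linear([*p[:2],.31],vel=.12); print(r.current_t(),r.current_contact_force().round(1))
yt=np.radians(10); t=[.5435,-.2305]
r.move_to([*t,.30],rot(yt).as_quat()); print(r.current_t(),r.current_tool_pos())
r.move_linear([*t,.165],vel=.1); r.sleep(.3)
f0=r.current_contact_force(); t0=r.current_torque(); z=.165
while z>.147:
    z-=.001; r.move_linear([*t,z],vel=.02); r.sleep(.05)
    f=r.current_contact_force()
    if f[2]-f0[2]>5: break
print(z,r.current_tool_pos(),f0,f,r.current_torque()-t0,r.current_t())
im=optics.get_image('scene'); np.savez('s4.npz',**im)
cv2.imwrite('pics/s4.png',cv2.resize(im['pixels'][90:250,130:270,::-1],None,fx=3.7,fy=3.7,interpolation=cv2.INTER_CUBIC))
```

```text
[-0.1 -0.1 -3.9]
11.8333 [ 0.5  1.2 -3.2]
13.575 [ 0.54393308 -0.22968227  0.30001421]
0.154 [ 0.54379231 -0.23065388  0.1544794 ] [-0.56105689  0.47546585 -3.9907312 ] [-0.85088007 -1.13965338  2.25364144] [0.01175893 0.10059195 0.03735049] 18.675
```

View pics/s4.png

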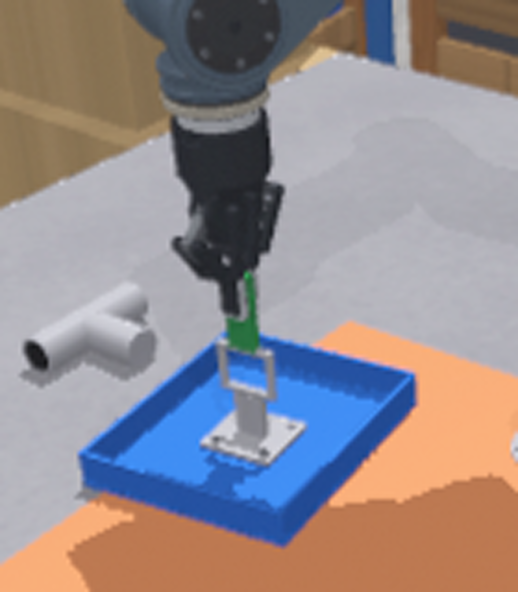

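The foot (255,437) is on the tray floor at the expected height, carrying 6 N, and the bracket is upright. I'll release it, retreat and verify.

Run:
```python
from h import *
r.set_gripper(.4); r.sleep(.3); r.set_gripper(.7)
p=r.current_tool_pos(); r.move_linear([p[0],p[1],.30],vel=.1); r.sleep(.5)
print(r.current_t(),r.current_contact_force())
im=optics.get_image('scene'); W=world(im); hsv=cv2.cvtColor(im['pixels'],cv2.COLOR_RGB2HSV); h,s=hsv[...,0],hsv[...,1]
m=(h>45)&(h<80)&(s>120)&(W[...,1]<-.1)&(W[...,2]>.05)&(W[...,0]>.4)&(W[...,0]<.7); q=W[m]
print('tab',len(q),q.mean(0),'z max',np.percentile(q[:,2],99))
for a in np.arange(.11,.17,.01):
    k=q[abs(q[:,2]-a)<.006]; print(a.round(2),k.mean(0).round(4) if len(k) else 0)
cv2.imwrite('pics/s5.png',cv2.resize(im['pixels'][90:300,130:410,::-1],None,fx=2.8,fy=2.8,interpolation=cv2.INTER_CUBIC))
```

```text
21.875 [-0.0864531   0.98904845 -0.36548042]
tab 152 [ 0.5469502  -0.22889747  0.13880704] z max 0.17039122221364664
0.11 [ 0.5469 -0.2273  0.1098]
0.12 [ 0.5474 -0.2277  0.1207]
0.13 [ 0.547  -0.2276  0.1298]
0.14 [ 0.5479 -0.2282  0.1404]
0.15 [ 0.547  -0.2303  0.1492]
0.16 [ 0.5468 -0.2288  0.1607]
0.17 [ 0.5455 -0.2302  0.1679]
```

View pics/s5.png

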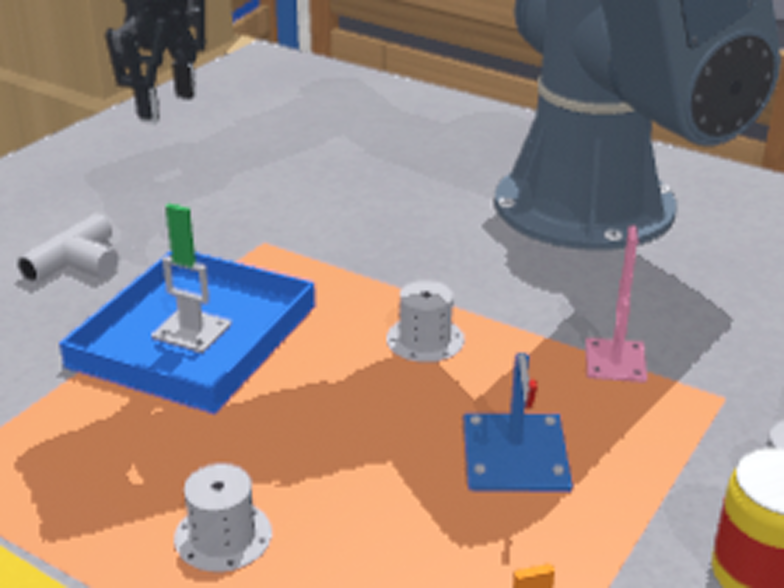

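The bracket stands upright in the tray at (187,285), with its tab top at z = 0.170. The hook at (520,420) is empty, and the bystanders in view look unmoved. The gripper is clear.

```bash
python3 -c "
from h import *
print(r.hand_in())"
```

```text
the job is handed in; nothing more can be done
None
```

The steel bracket is off the barbed hook and standing upright on its foot in the blue tray, released only after its foot met the tray floor; I saw no cup, tin or tee disturbed, and the job was handed in at about 22 s.

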